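Set the feed clutch: down to the stop, four clicks back

ROBOT

A 7-joint arm with a two-finger parallel gripper is mounted at the origin on the work surface. World frame = base frame: x ahead of the robot, y to its left, z up, the work surface at z = 0. Lengths are in m, angles in rad, forces in N, time in s.
With the tool pointing down it reaches from about 0.4 to 0.85 m from the base axis. Payload 10.4 kg.
Tool frame: the origin (TCP) lies between the finger pads; the fingertips stand manip.tcp_to_tips ahead of it and the grasp point (between the pads) lies 2 mm behind it (manip.tcp_to_tips is the distance from the TCP to the fingertips, in m); y points along the fingers, z is the direction in which the jaws open and shut, and the axes are right-handed (so a half turn about y gives the same grasp; the last joint's range is limited). The gripper opens to 85 mm and grips with 20 to 120 N. Pads are 22 mm wide; open, the fingers measure 114 mm over their backs; the gripper's body (76 mm by 85 mm) begins 54 mm behind the grasp point. The pads swing forward as they close: fully open they stand 13 mm farther back than shut.
Start: joints at [1.187, 0.332, -0.065, 1.46, 0.022, 1.35, -0.088], TCP at [0.221, -0.585, 0.248] pointing down, gripper open.
Joint ranges: [-2.6, 2.6], [-0.5, 2.12], [-1.47, 1.34], [0.16, 2.42], [-1.27, 4.41], [0.06, 2.06], [-2.6, 2.6]. Speed limits (rad/s): [2.22, 2.22, 2.79, 2.79, 3.14, 3.14, 3.14].

INTERFACE

Orientations are given as a unit quaternion [x, y, z, w].
In Python, from workcell import manip gives the robot as it stands. The module is installed in compiled form; this text tells all that it offers.
- The arm moves only by the tool move_arm, never from a script. Its argument "increments" is a list of rows, each an object with "offset": the shift along the tool's x, y, z in m, a list of three; "yaw": the turn about the tool's y in degrees; "jaw": the closure in counts, from 0 (fully open) to 255 (shut). In form: [{"offset": [tx, ty, tz], "yaw": yaw, "jaw": jaw}, ...]. A call has 1 to 10 rows; each row is the pose to reach, as a shift and turn from the pose measured when the call began, along the tool's axes at that moment; what a row does not reach only later rows make up. A row lasts 1/12 s, in which the tool goes at most 41.7 mm and 7.16 degrees, less where a joint would pass 70% of its speed; a pose out of reach is approached as far as the arm can. A call with a gripper value outside its range is refused whole. The fingers move at their own pace and stop on an object; "squeeze" is the grip in N (left out, the last holds). Time passes only in rows, so rows that repeat a pose let the fingers close. It gives the time, the measured TCP pose, the force and the opening at its end, in the units of the state.
- manip.get_obs(): the state, without advancing time (a new reading comes with each control period).
- manip.camera(name): name is "scene" or "top" or "wrist"; returns a dict with "pixels" (420x560x3 uint8, red, green, blue), "depth" (420x560 float32, m along the optical axis (not along the pixel's ray), 0 where there is no reading), "intrinsics" (3x3 intrinsics, pixels), "R" (3x3) and "t" (3): a world point X has camera coordinates R X + t; the wrist camera has in their place "mount" (4x4, takes a point from camera to tool coordinates, whose origin is the TCP and whose axes are the tool frame's). Camera axes: x right, y down, z forward; pixel columns grow to the right and rows downward; lengths in m; the calibration is good to about 2 mm. A picture is of the moment at which its call begins: read the wrist's pose just before it.
- manip.hand_in(): hands the job in, once; it reports no verdict.
Trained networks look in a picture, given as the dict that the camera call returned (one of the last four; its "shot" number tells which), for a name from the list of things; names that differ only in an ending like _2 or _b are one class to them, and where a whole thing is asked for, a point or a joint stands for the part that bears it (a point fixed in the world has none). Each returns a list of dicts, best first, with "confidence" (0 to 1); they miss things now and then, are a little off and sometimes report something else, mostly with a low value. They report only what shows in the picture. A call takes as long as a camera call.
- manip.recognise(picture, query): "bbox" ([left, top, right, bottom] in pixels, round what is visible of it).
- manip.spot_point(picture, query): "centre" ([column, row] in pixels: a listed point, or the origin of a listed thing).
The state is a dict: "clock": time; "joint_pos": joint angles; "joint_velocities": joint speeds; "tau": joint torques, N m; "position": TCP position; "ee_rot": TCP orientation; "ft_force": force on the tool from outside, world axes, zero at the start; "torque": the same for the moment, N m; "grip_width": opening from 0.0 (shut) to 1.0 (fully open).
Only numpy, scipy, OpenCV 4.12 (cv2) and the standard library are available. Lean on these libraries where they do the work, as an engineer would, in place of code of your own. Each camera call takes 0.05 s, during which the arm holds its last target. There are 200 camera calls.

TASK

Set the slip clutch of the lathe's feed gearbox: turn the larger of the two bar knobs clockwise until it is firmly against its stop, without forcing it, then back it off four clicks and let go. Leave the smaller selector knob as it is and do not disturb the other things on the bench.

Things in the scene. Friction and masses are not known exactly. Their poses are not given: they have to be found in the camera images.
- gearbox: Feed gearbox bolted to the bench: a blue-painted box 150 x 270 mm (its x, y), its flat top 68 mm above the bench, on a dark steel foot plate 190 x 310 x 12 mm; its position and yaw change. A brass plug 20 mm across stands 6 mm proud of its top, between the knobs. Origin: centre of the underside, z up.
- clutch_grip (a point): Centre of the top face of the clutch knob, the larger of the two black bar knobs on the gearbox's top, on its upright turning axis, 122 mm above the bench. The straight-sided grip bar is 50 mm long (this point's x axis, turning with the knob), 16 mm wide (y axis) and 38 mm tall, on a round skirt 52 mm across.
- clutch_skirt (a point): Same axis, at the skirt's top (skirt 8 mm thick), 84 mm above the bench. Clockwise from above tightens, to a solid unmarked stop at an unknown angle, 3 to 8 clicks from the start. 20 clicks a turn (0.314 rad each). At the stop the knob rests in a detent; click one is the next detent out, and so on up to 14. A click takes 0.1 to 0.2 N m, then snaps on to the next detent, where the knob rests when let go.
- clutch_knob (a joint): Wind-up of the clutch knob's grip on its shaft, a torsion spring of 1.2 N m/rad: 0 when let go, positive while the grip is turned clockwise (0.2 = 0.24 N m), negative anticlockwise. At each click it rises to 0.08 to 0.16 either way and drops back; against the stop it grows as fast as the grip turns. Firmly home is about 0.2 to 0.35; above 0.5 the knob is being forced. It reads while held.
- clutch_travel (a joint): Hidden travel of the clutch spring seat on the knob's fine screw (0.5 mm a turn), in m: 0 at the stop, 0.000025 (0.025 mm) more per click backed off, 0.0001 at four clicks. Far too fine for the readings to count by.
- selector_tip (a point): On the smaller black bar knob, the selector, at one end of its bar's top (bar 32 x 11 x 22 mm; this point lies 16 mm from its axis, 103 mm above the bench). It stands on the same gearbox, 132 mm from the clutch knob; which of the two knobs is on which end changes.
- spray: White bottle, 60 mm across, 190 mm tall, standing on the bench. Origin: centre of its foot.
- screwdriver: Screwdriver lying on the bench to the left (+y) of the gearbox.
- spanner: Spanner lying on the bench to the right (-y) of the gearbox.
- grease: Grey jar with a steel lid, 68 mm across, 60 mm tall. Origin: centre of its foot.
- barstock: Short round steel bar, 25 mm across, 110 mm long, lying on the bench. Origin: its underside.
- collet: Tapered steel collet, 36 mm across, 45 mm tall, standing. Origin: centre of its foot.
- softjaw: Aluminium block 50 x 30 x 25 mm. Origin: centre of its underside.
- spacer: Brass spacer ring, 28 mm across, 6 mm thick, lying on the gearbox's top between the knobs. Origin: centre of its underside.

How it is judged:
By the outcome, as a careful person would: the job done as asked, in the order asked, and still so for the second after the job is handed in, with the robot touching nothing.
It also fails if it takes over 67 s, if anything falls off the work surface, if the arm or the gripper's body presses on something with over 40 N, if the wrist force passes 120 N, or if a joint passes its speed limit or range.

## Working session

There is one attempt and no reset: what is moved stays moved. The work goes in short steps, Python scripts to look and compute and a tool call to move; the robot and the scene stay as the last step left them, time stands still between calls to the robot, and variables do not carry over. Pictures are saved under pics/ and viewed, about 8 in all and at most 12, crops included, and the job is handed in when it is done.

Besides the shell and the picture viewer there is one more tool, called after "Call:" as name(argument=value, ...) on one line, values as JSON. move_arm: Moves the arm, as the interface text tells. Its arguments: {"type":"object","properties":{"increments":{"type":"array","items":{"type":"object","properties":{"offset":{"type":"array","items":{"type":"number"}},"yaw":{"type":"number"},"jaw":{"type":"number"}}}},"squeeze":{"type":"number"}},"required":["increments"]}

```bash
mkdir -p pics
cat > h.py <<'E'
from workcell import manip
import numpy as np, cv2
from scipy.spatial.transform import Rotation as Ro
def pose():
    o=manip.get_obs(); return np.array(o['position']),Ro.from_quat(o['ee_rot']).as_matrix(),o
def cam(name):
    p,R,o=pose(); c=manip.camera(name)
    if name=='wrist':
        M=np.array(c['mount']); c['cR']=R@M[:3,:3]; c['ct']=R@M[:3,3]+p
    else:
        c['cR']=np.array(c['R']).T; c['ct']=-c['cR']@np.array(c['t'])
    return c
def atz(c,uv,z):
    d=c['cR']@np.linalg.inv(c['intrinsics'])@np.array([uv[0],uv[1],1.]); return c['ct']+d*(z-c['ct'][2])/d[2]
def save(c,f): cv2.imwrite('pics/'+f,cv2.cvtColor(c['pixels'],cv2.COLOR_RGB2BGR))
E
python3 - <<'E'
from h import *
p,R,o=pose(); print(p,R.round(3),o['ft_force'],o['torque'],o['grip_width'],manip.tcp_to_tips,o['clock'],o.keys())
c=cam('top'); save(c,'top.png')
for q,z in [('clutch_grip',.122),('clutch_skirt',.084),('selector_tip',.103),('gearbox',0),('spray',0)]:
    for r in manip.spot_point(c,q)[:2]: print(q,r,atz(c,r['centre'],z).round(4))
s=cam('scene'); save(s,'scene.png')
E
```

```text
[ 0.22047755 -0.58444718  0.24751168] [[-0.936 -0.001  0.353]
 [-0.353  0.001 -0.936]
 [ 0.    -1.    -0.001]] [-0.13975068  0.21396177 -0.93090859] [0.02697129 0.07576558 0.00494681] 0.994497726382068 0.017 0.0 dict_keys(['clock', 'joint_pos', 'joint_velocities', 'tau', 'position', 'ee_rot', 'ft_force', 'torque', 'grip_width'])
clutch_grip {'centre': [312.2, 174.8], 'confidence': 0.93} [ 0.5925 -0.1419  0.122 ]
clutch_skirt {'centre': [309.0, 182.3], 'confidence': 0.73} [ 0.5843 -0.135   0.084 ]
selector_tip {'centre': [260.9, 194.0], 'confidence': 0.45} [ 0.5635 -0.0129  0.103 ]
gearbox {'centre': [287.5, 199.8], 'confidence': 0.8} [ 0.5646 -0.0796  0.    ]
gearbox {'centre': [468.8, 277.8], 'confidence': 0.29} [ 0.3082 -0.5183  0.    ]
spray {'centre': [120.6, 185.9], 'confidence': 0.87} [0.6522 0.3561 0.    ]
spray {'centre': [287.0, 198.9], 'confidence': 0.61} [ 0.5672 -0.0785  0.    ]
```

View pics/top.png

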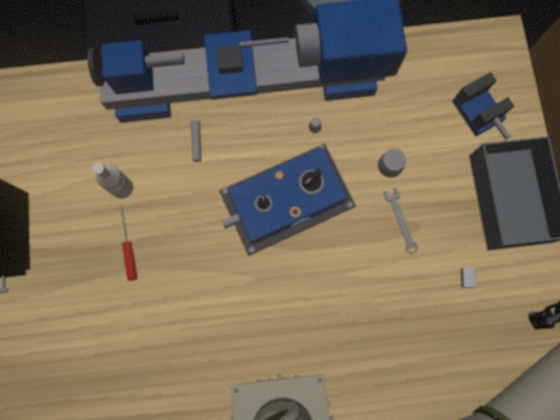

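View pics/scene.png

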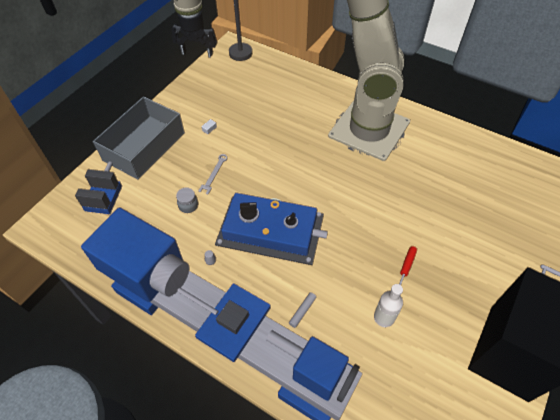

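The top view shows the clutch knob at about (312,180), with its bar pointing up-right. The selector is at (263,203) and the spacer and plug sit between them. Next I move above the clutch knob.

Call:
move_arm(increments=[{"offset": [-0.036, -0.003, -0.02]}, {"offset": [-0.072, -0.006, -0.041]}, {"offset": [-0.108, -0.01, -0.061]}, {"offset": [-0.144, -0.013, -0.082]}, {"offset": [-0.18, -0.016, -0.102]}, {"offset": [-0.216, -0.02, -0.123]}, {"offset": [-0.252, -0.023, -0.143]}, {"offset": [-0.288, -0.026, -0.164]}, {"offset": [-0.324, -0.03, -0.184]}, {"offset": [-0.36, -0.033, -0.205]}])

```text
invalid input at $.increments[0]: expected keys offset, yaw, jaw
```

Call:
move_arm(increments=[{"offset": [-0.036, -0.003, -0.02], "yaw": 0, "jaw": 0}, {"offset": [-0.072, -0.006, -0.041], "yaw": 0, "jaw": 0}, {"offset": [-0.108, -0.01, -0.061], "yaw": 0, "jaw": 0}, {"offset": [-0.144, -0.013, -0.082], "yaw": 0, "jaw": 0}, {"offset": [-0.18, -0.016, -0.102], "yaw": 0, "jaw": 0}, {"offset": [-0.216, -0.02, -0.123], "yaw": 0, "jaw": 0}, {"offset": [-0.252, -0.023, -0.143], "yaw": 0, "jaw": 0}, {"offset": [-0.288, -0.026, -0.164], "yaw": 0, "jaw": 0}, {"offset": [-0.324, -0.03, -0.184], "yaw": 0, "jaw": 0}, {"offset": [-0.36, -0.033, -0.205], "yaw": 0, "jaw": 0}])

```text
clock: 1.18
position: [0.486, -0.2643, 0.2818]
ee_rot: [0.127, -0.696, 0.696, -0.127]
ft_force: [0.0, -1.5, 0.1]
grip_width: 1.001
```

Call:
move_arm(increments=[{"offset": [-0.035, 0, -0.02], "yaw": 0, "jaw": 0}, {"offset": [-0.07, 0, -0.04], "yaw": 0, "jaw": 0}, {"offset": [-0.105, 0, -0.06], "yaw": 0, "jaw": 0}, {"offset": [-0.139, 0, -0.08], "yaw": 0, "jaw": 0}, {"offset": [-0.139, 0, -0.08], "yaw": 0, "jaw": 0}, {"offset": [-0.139, 0, -0.08], "yaw": 0, "jaw": 0}])

```text
clock: 1.68
position: [0.5889, -0.1374, 0.2814]
ee_rot: [-0.128, 0.696, -0.695, 0.129]
ft_force: [-0.5, -0.7, -0.0]
grip_width: 1.001
```

Run:
```python
from h import *
c=cam('wrist'); p,R,o=pose(); print(p,R.round(3)); print(o['joint_pos'],o['ft_force'],o['torque'])
save(c,'w1.png'); print(c['ct'],c['cR'].round(3))
for q,z in [('clutch_grip',.122),('clutch_skirt',.084),('selector_tip',.103),('gearbox',0)]:
    for r in manip.spot_point(c,q)[:2]: print(q,r,atz(c,r['centre'],z).round(4))
np.savez('w1.npz',**{k:c[k] for k in('pixels','depth','intrinsics','cR','ct')})
d=c['depth'];v,u=np.indices(d.shape);K=np.array(c['intrinsics'])
P=np.stack([(u-K[0,2])/K[0,0]*d,(v-K[1,2])/K[1,1]*d,d],-1)@c['cR'].T+c['ct']
m=(d>0)&(abs(P[...,2]-.122)<.008)&(np.hypot(P[...,0]-.588,P[...,1]+.14)<.06)
X=P[m]; print(m.sum(),X.mean(0))
r=cv2.minAreaRect((X[:,:2]*1000).astype(np.float32)); print(r)
```

```text
[ 0.58804993 -0.13970674  0.28145406] [[-0.935 -0.     0.354]
 [-0.354 -0.    -0.935]
 [ 0.    -1.     0.   ]]
[ 0.50494643  0.30408364 -0.43651579  1.45003729  0.12863785  1.41574842
 -1.14246174] [-0.39847189 -0.21671444  1.09867082] [-0.0283338   0.05949248 -0.02472664]
[ 0.65799391 -0.10989129  0.40739947] [[ 0.358 -0.893 -0.272]
 [-0.934 -0.343 -0.103]
 [-0.001  0.29  -0.957]]
clutch_grip {'centre': [282.0, 204.1], 'confidence': 0.71} [ 0.5852 -0.1363  0.122 ]
clutch_skirt {'centre': [282.4, 192.7], 'confidence': 0.6} [ 0.5859 -0.1362  0.084 ]
selector_tip {'centre': [141.3, 179.3], 'confidence': 0.93} [ 0.5573 -0.0155  0.103 ]
selector_tip {'centre': [372.3, 43.2], 'confidence': 0.34} [ 0.7274 -0.1575  0.103 ]
gearbox {'centre': [225.6, 171.8], 'confidence': 0.84} [ 0.5669 -0.0727  0.    ]
1150 [ 0.58685068 -0.13792566  0.12149605]
((585.8345336914062, -138.1865234375), (16.64297103881836, 49.82088851928711), 35.83704376220703)
```

View pics/w1.png

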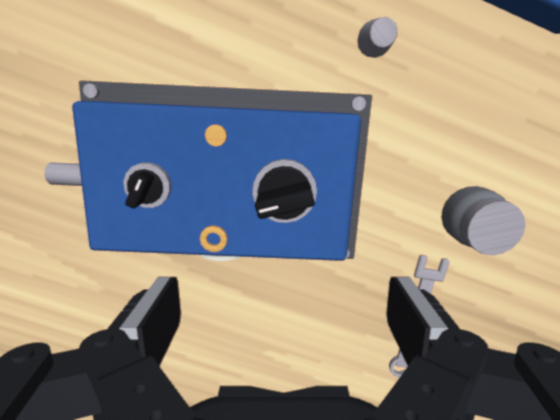

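Run:
```python
from h import *
c=np.load('w1.npz')
d=c['depth'];v,u=np.indices(d.shape);K=np.array(c['intrinsics'])
P=np.stack([(u-K[0,2])/K[0,0]*d,(v-K[1,2])/K[1,1]*d,d],-1)@c['cR'].T+c['ct']
m=(d>0)&(abs(P[...,2]-.122)<.008)&(np.hypot(P[...,0]-.588,P[...,1]+.14)<.06)
X=P[m][:,:2];w,V=np.linalg.eigh(np.cov(X.T));a=V[:,1];print(a,np.degrees(np.arctan2(a[1],a[0])))
print(cv2.boxPoints(cv2.minAreaRect((X*1000).astype(np.float32))))
# skirt
m=(d>0)&(abs(P[...,2]-.084)<.003)&(np.hypot(P[...,0]-.587,P[...,1]+.138)<.04)
S=P[m][:,:2];print(m.sum(),cv2.minEnclosingCircle((S*1000).astype(np.float32)))
for q in ('top',):
  cc=None
m=(d>0)&(P[...,2]>.063)&(P[...,2]<.073)&(np.hypot(P[...,0]-.57,P[...,1]+.08)<.2)
print(cv2.minAreaRect((P[m][:,:2]*1000).astype(np.float32)))
```

```text
[-0.58074038  0.81408882] 125.50263387309333
[[ 564.50385 -122.86407]
 [ 593.67303 -163.25314]
 [ 607.1652  -153.50897]
 [ 577.99603 -113.1199 ]]
970 ((586.0278930664062, -138.381591796875), 25.788082122802734)
((563.0283203125, -76.89112854003906), (154.38108825683594, 268.54205322265625), 18.377578735351562)
```

Wrist view: the clutch bar is centred at about (284,195) on the skirt. Depth gives the axis at (0.586, -0.138), with the bar at 125.5° in world. I'll yaw about +75° to straddle it, then come down.

Call:
move_arm(increments=[{"offset": [0.001, 0.01, -0.002], "yaw": 7, "jaw": 0}, {"offset": [0.001, 0.025, -0.002], "yaw": 14, "jaw": 0}, {"offset": [0.001, 0.04, -0.002], "yaw": 21, "jaw": 0}, {"offset": [0.001, 0.055, -0.002], "yaw": 28, "jaw": 0}, {"offset": [0.001, 0.07, -0.002], "yaw": 35, "jaw": 0}, {"offset": [0.001, 0.08, -0.002], "yaw": 42, "jaw": 0}, {"offset": [0.001, 0.09, -0.002], "yaw": 49, "jaw": 0}, {"offset": [0.001, 0.1, -0.002], "yaw": 56, "jaw": 0}, {"offset": [0.001, 0.105, -0.002], "yaw": 63, "jaw": 0}, {"offset": [0.001, 0.11, -0.002], "yaw": 70, "jaw": 0}])

```text
clock: 2.77
position: [0.5851, -0.1417, 0.1715]
ee_rot: [-0.299, -0.641, 0.641, 0.298]
ft_force: [0.1, 0.6, 0.0]
grip_width: 0.997
```

```bash
cat > plan.py <<'E'
from h import *
def ang(): 
    p,R,o=pose(); return np.degrees(np.arctan2(R[1,2],R[0,2])),p,R,o
if __name__=='__main__':
    manip.camera('scene');manip.camera('scene')
    a,p,R,o=ang()
    print('zang',a,'yaw needed',(a+180-35.7+90)%180-90,p,R.round(3).tolist(),'off',R.T@(np.array([.586,-.138,.109])-p),o['joint_pos'][6],o['ft_force'],o['torque'])
E
python3 plan.py
```

```text
zang -139.70478443418048 yaw needed 4.595215565819515 [ 0.58485003 -0.14145452  0.17129339] [[-0.647, -0.001, -0.763], [0.763, -0.001, -0.647], [-0.0, -1.0, 0.001]] off [ 0.00191906  0.06228823 -0.00319627] -2.348737802528293 [0.0963195  0.01032511 0.39639238] [-0.01559345 -0.00414318 -0.00301349]
```

Positive yaw lowers joint 7, so I'll use the opposite half-turn. That leaves about 3.3 rad of clockwise travel.

Call:
move_arm(increments=[{"offset": [0.002, 0, -0.003], "yaw": -7, "jaw": 0}, {"offset": [0.002, 0, -0.003], "yaw": -14, "jaw": 0}, {"offset": [0.002, 0, -0.003], "yaw": -21, "jaw": 0}, {"offset": [0.002, 0, -0.003], "yaw": -28, "jaw": 0}, {"offset": [0.002, 0, -0.003], "yaw": -35, "jaw": 0}, {"offset": [0.002, 0, -0.003], "yaw": -42, "jaw": 0}, {"offset": [0.002, 0, -0.003], "yaw": -49, "jaw": 0}, {"offset": [0.002, 0, -0.003], "yaw": -56, "jaw": 0}, {"offset": [0.002, 0, -0.003], "yaw": -63, "jaw": 0}, {"offset": [0.002, 0, -0.003], "yaw": -70, "jaw": 0}])

```text
clock: 3.7
position: [0.5858, -0.1388, 0.172]
ee_rot: [0.128, -0.695, 0.696, -0.128]
ft_force: [-0.3, -0.1, 0.3]
grip_width: 0.998
```

Call:
move_arm(increments=[{"offset": [0, 0, 0], "yaw": -7, "jaw": 0}, {"offset": [0, 0, 0], "yaw": -14, "jaw": 0}, {"offset": [0, 0, 0], "yaw": -21, "jaw": 0}, {"offset": [0, 0, 0], "yaw": -28, "jaw": 0}, {"offset": [0, 0, 0], "yaw": -35, "jaw": 0}, {"offset": [0, 0, 0], "yaw": -42, "jaw": 0}, {"offset": [0, 0, 0], "yaw": -49, "jaw": 0}, {"offset": [0, 0, 0], "yaw": -56, "jaw": 0}, {"offset": [0, 0, 0], "yaw": -63, "jaw": 0}, {"offset": [0, 0, 0], "yaw": -70, "jaw": 0}])

```text
clock: 4.53
position: [0.5857, -0.1397, 0.1726]
ee_rot: [0.507, -0.493, 0.494, -0.506]
ft_force: [-0.5, 0.1, 0.8]
grip_width: 1.003
```

```bash
python3 plan.py
```

```text
zang 1.1658457128704092 yaw needed -34.53415428712958 [ 0.58570287 -0.13970402  0.17245039] [[0.02, 0.0, 1.0], [-1.0, -0.002, 0.02], [0.002, -1.0, 0.0]] off [-0.00182884  0.06344688  0.00030419] -0.0050988490842643185 [ 0.21717048 -1.38662951 -0.27659275] [-0.00139974 -0.04713115 -0.00434405]
```

Call:
move_arm(increments=[{"offset": [-0.002, 0, 0], "yaw": -7, "jaw": 0}, {"offset": [-0.002, 0, 0], "yaw": -14, "jaw": 0}, {"offset": [-0.002, 0, 0], "yaw": -21, "jaw": 0}, {"offset": [-0.002, 0, 0], "yaw": -28, "jaw": 0}, {"offset": [-0.002, 0, 0], "yaw": -34.5, "jaw": 0}, {"offset": [-0.002, 0, 0], "yaw": -34.5, "jaw": 0}, {"offset": [-0.002, 0, 0], "yaw": -34.5, "jaw": 0}])

```text
clock: 5.22
position: [0.5856, -0.1382, 0.1727]
ee_rot: [0.629, -0.324, 0.325, -0.628]
ft_force: [0.3, 0.5, -0.6]
grip_width: 1.002
```

```bash
cat > bar.py <<'E'
from h import *
def bar(c,ctr=(.586,-.138)):
    d=c['depth'];v,u=np.indices(d.shape);K=np.array(c['intrinsics'])
    P=np.stack([(u-K[0,2])/K[0,0]*d,(v-K[1,2])/K[1,1]*d,d],-1)@c['cR'].T+c['ct']
    m=(d>0)&(abs(P[...,2]-.122)<.005)&(np.hypot(P[...,0]-ctr[0],P[...,1]-ctr[1])<.035)
    X=P[m][:,:2]; w,V=np.linalg.eigh(np.cov(X.T)); a=V[:,1]
    return m.sum(),X.mean(0),np.degrees(np.arctan2(a[1],a[0]))%180,cv2.minAreaRect((X*1000).astype(np.float32))
E
python3 - <<'E'
from bar import *
c=cam('wrist'); print(bar(c)); save(c,'w2.png')
E
python3 plan.py
```

```text
(np.int64(2474), array([ 0.58410447, -0.13627745]), np.float64(125.10438423534004), ((585.1390380859375, -137.70167541503906), (15.807106971740723, 49.45995330810547), 34.85777282714844))
zang 35.447308973622334 yaw needed -0.2526910263776472 [ 0.58564836 -0.137879    0.17259947] [[0.58, 0.001, 0.815], [-0.815, -0.002, 0.58], [0.002, -1.0, -0.001]] off [0.00016178 0.06359979 0.00026742] 0.5560764931177447 [-0.39155587 -0.16404656 -0.27040083] [-0.01375275 -0.04243852 -0.02130852]
```

View pics/w2.png

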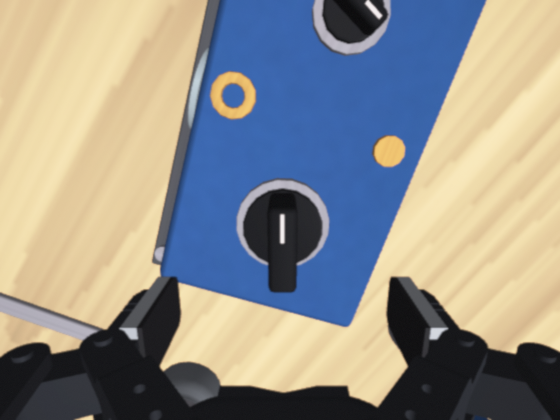

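The bar is upright and centred between the fingers at (283,245). Descending and closing lightly.

Call:
move_arm(increments=[{"offset": [0, 0.015, 0], "yaw": 0, "jaw": 0}, {"offset": [0, 0.035, 0], "yaw": 0, "jaw": 0}, {"offset": [0, 0.05, 0], "yaw": 0, "jaw": 0}, {"offset": [0, 0.063, 0], "yaw": 0, "jaw": 0}, {"offset": [0, 0.063, 0], "yaw": 0, "jaw": 0}, {"offset": [0, 0.063, 0], "yaw": 0, "jaw": 0}])

```text
clock: 5.87
position: [0.5855, -0.1379, 0.1094]
ee_rot: [0.629, -0.324, 0.325, -0.628]
ft_force: [-0.0, 0.2, 0.0]
grip_width: 1.001
```

```bash
python3 plan.py
```

```text
zang 35.4216452044913 yaw needed -0.27835479550867603 [ 0.58630422 -0.13798624  0.1106349 ] [[0.58, 0.002, 0.815], [-0.815, -0.003, 0.58], [0.003, -1.0, 0.0]] off [-0.0001703   0.00163434 -0.00025608] 0.521221576745828 [-0.27423182  0.04908969  0.69362311] [ 0.00731093 -0.00385306  0.01372189]
```

Call:
move_arm(increments=[{"offset": [0, 0, 0], "yaw": 0, "jaw": 120}, {"offset": [0, 0, 0], "yaw": 0, "jaw": 255}, {"offset": [0, 0, 0], "yaw": 0, "jaw": 255}, {"offset": [0, 0, 0], "yaw": 0, "jaw": 255}, {"offset": [0, 0, 0], "yaw": 0, "jaw": 255}, {"offset": [0, 0, 0], "yaw": 0, "jaw": 255}, {"offset": [0, 0, 0], "yaw": 0, "jaw": 255}, {"offset": [0, 0, 0], "yaw": 0, "jaw": 255}, {"offset": [0, 0, 0], "yaw": 0, "jaw": 255}, {"offset": [0, 0, 0], "yaw": 0, "jaw": 255}], squeeze=40)

```text
clock: 6.8
position: [0.5856, -0.1386, 0.111]
ee_rot: [0.629, -0.324, 0.325, -0.627]
ft_force: [-6.2, -1.4, 6.4]
grip_width: 0.181
```

```bash
cat > rd.py <<'E'
from plan import *
T=[];A=[];F=[]
for i in range(4):
    manip.camera('wrist'); a,p,R,o=ang(); T.append(o['torque']);A.append(a);F.append(o['ft_force'])
T=np.array(T)
print('zang',np.mean(A).round(2),'Tz',T[:,2].round(3),T.mean(0).round(3),'F',np.mean(F,0).round(2),'p',p.round(4),'j7',round(o['joint_pos'][6],3),'tau7',round(o['tau'][6],3),'w',round(o['grip_width'],3),'t',o['clock'])
print('off to axis',(R.T@(np.array([.5855,-.1378,p[2]])-p)).round(4))
E
python3 rd.py
```

```text
zang 35.39 Tz [0.1   0.007 0.022 0.002] [-0.213  1.223  0.033] F [-5.94 -1.24  6.62] p [ 0.5856 -0.1386  0.111 ] j7 0.521 tau7 -0.012 w 0.179 t 7.0
off to axis [-0.0007 -0.      0.0004]
```

Gripped. Turning clockwise through two clicks first, since the stop is at least three away.

Call:
move_arm(increments=[{"offset": [0, 0, 0], "yaw": 5, "jaw": 255}, {"offset": [0, 0, 0], "yaw": 10, "jaw": 255}, {"offset": [0, 0, 0], "yaw": 15, "jaw": 255}, {"offset": [0, 0, 0], "yaw": 20, "jaw": 255}, {"offset": [0, 0, 0], "yaw": 25, "jaw": 255}, {"offset": [0, 0, 0], "yaw": 30, "jaw": 255}, {"offset": [0, 0, 0], "yaw": 35, "jaw": 255}, {"offset": [0, 0, 0], "yaw": 40, "jaw": 255}, {"offset": [0, 0, 0], "yaw": 45, "jaw": 255}, {"offset": [0, 0, 0], "yaw": 45, "jaw": 255}])

```text
clock: 7.83
position: [0.586, -0.1387, 0.1111]
ee_rot: [0.456, -0.54, 0.542, -0.455]
ft_force: [2.2, 0.5, -1.6]
grip_width: 0.176
```

```bash
python3 rd.py
```

```text
zang -9.47 Tz [-0.075 -0.068 -0.027  0.008] [-0.21  -0.75  -0.041] F [ 3.19 -0.65 -1.64] p [ 0.586  -0.1386  0.1111] j7 -0.207 tau7 0.034 w 0.181 t 8.0333
off to axis [-0.0008 -0.     -0.0006]
```

Call:
move_arm(increments=[{"offset": [0, 0, 0], "yaw": 5, "jaw": 255}, {"offset": [0, 0, 0], "yaw": 10, "jaw": 255}, {"offset": [0, 0, 0], "yaw": 15, "jaw": 255}, {"offset": [0, 0, 0], "yaw": 20, "jaw": 255}, {"offset": [0, 0, 0], "yaw": 23.5, "jaw": 255}, {"offset": [0, 0, 0], "yaw": 23.5, "jaw": 255}])

```text
clock: 8.53
position: [0.5862, -0.1388, 0.1111]
ee_rot: [0.337, -0.62, 0.623, -0.337]
ft_force: [3.4, -1.5, -2.5]
grip_width: 0.184
```

```bash
python3 rd.py
```

```text
zang -32.81 Tz [0.007 0.003 0.073 0.036] [-0.435 -0.965  0.03 ] F [ 3.93 -1.84 -2.69] p [ 0.5862 -0.1388  0.1111] j7 -0.588 tau7 -0.03 w 0.181 t 8.7333
off to axis [-0.0005 -0.     -0.0011]
```

Not the stop. Next click.

Call:
move_arm(increments=[{"offset": [0, 0, 0], "yaw": 5, "jaw": 255}, {"offset": [0, 0, 0], "yaw": 10, "jaw": 255}, {"offset": [0, 0, 0], "yaw": 14, "jaw": 255}, {"offset": [0, 0, 0], "yaw": 18, "jaw": 255}, {"offset": [0, 0, 0], "yaw": 18, "jaw": 255}])

```text
clock: 9.15
position: [0.5863, -0.139, 0.1111]
ee_rot: [0.236, -0.665, 0.668, -0.237]
ft_force: [4.5, -1.7, -3.2]
grip_width: 0.18
```

```bash
python3 rd.py
```

```text
zang -50.66 Tz [0.091 0.069 0.109 0.066] [-0.642 -0.992  0.084] F [ 4.56 -2.2  -2.72] p [ 0.5863 -0.139   0.1111] j7 -0.881 tau7 0.049 w 0.179 t 9.35
off to axis [-0.0002 -0.     -0.0014]
```

Call:
move_arm(increments=[{"offset": [0, 0, 0], "yaw": 5, "jaw": 255}, {"offset": [0, 0, 0], "yaw": 9, "jaw": 255}, {"offset": [0, 0, 0], "yaw": 9, "jaw": 255}])

```text
clock: 9.6
position: [0.5863, -0.1391, 0.1111]
ee_rot: [0.184, -0.681, 0.684, -0.185]
ft_force: [4.1, -1.9, -3.8]
grip_width: 0.18
```

```bash
python3 rd.py
```

```text
zang -59.49 Tz [0.244 0.248 0.291 0.261] [-0.67  -0.964  0.261] F [ 4.33 -2.28 -3.14] p [ 0.5863 -0.1391  0.1111] j7 -1.025 tau7 -0.217 w 0.183 t 9.8
off to axis [-0.     -0.     -0.0015]
```

Torque is rising linearly at the spring rate and is above the click maximum, so this is the stop. A small extra turn to confirm it and seat the knob.

Call:
move_arm(increments=[{"offset": [0, 0, 0], "yaw": 2, "jaw": 255}, {"offset": [0, 0, 0], "yaw": 3.5, "jaw": 255}, {"offset": [0, 0, 0], "yaw": 3.5, "jaw": 255}])

```text
clock: 10.05
position: [0.5863, -0.1392, 0.1111]
ee_rot: [0.165, -0.686, 0.689, -0.165]
ft_force: [4.1, -2.3, -2.8]
grip_width: 0.176
```

```bash
python3 rd.py
python3 - <<'E'
from bar import *
c=cam('wrist'); save(c,'w3.png')
E
```

```text
zang -62.95 Tz [0.255 0.281 0.301 0.278] [-0.692 -0.923  0.279] F [ 4.22 -2.74 -3.07] p [ 0.5863 -0.1392  0.1111] j7 -1.082 tau7 -0.303 w 0.18 t 10.25
off to axis [ 0.0001 -0.     -0.0016]
```

View pics/w3.png

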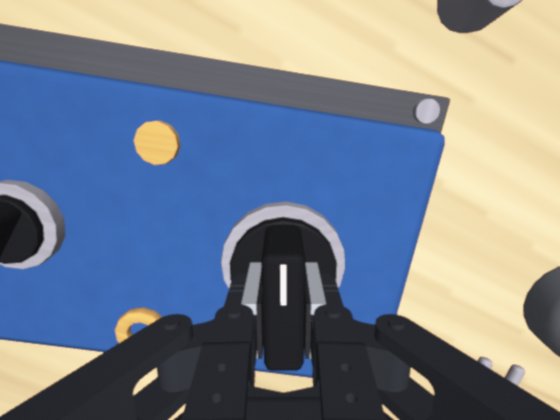

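The bar stays aligned between the pads at (283,290), with no visible slip. Taking a longer average of the torque here.

```bash
cat > rd2.py <<'E'
from plan import *
T=[];A=[];J=[]
for i in range(10):
    manip.camera('top'); a,p,R,o=ang(); T.append(o['torque'][2]);A.append(a);J.append(o['tau'][6])
print('zang %.2f Tz %.3f sd %.3f tau7 %.3f sd %.3f'%(np.mean(A),np.mean(T),np.std(T),np.mean(J),np.std(J)),'p',p.round(4),'t',o['clock'])
E
python3 rd2.py
```

```text
zang -62.99 Tz 0.316 sd 0.028 tau7 -0.307 sd 0.012 p [ 0.5863 -0.1391  0.1111] t 10.8
```

Call:
move_arm(increments=[{"offset": [0, 0, 0], "yaw": 1.5, "jaw": 255}, {"offset": [0, 0, 0], "yaw": 3, "jaw": 255}, {"offset": [0, 0, 0], "yaw": 3, "jaw": 255}])

```text
clock: 11.05
position: [0.5863, -0.1392, 0.1111]
ee_rot: [0.146, -0.69, 0.693, -0.146]
ft_force: [3.9, -2.8, -2.2]
grip_width: 0.183
```

```bash
python3 rd2.py
```

```text
zang -66.06 Tz 0.360 sd 0.032 tau7 -0.412 sd 0.079 p [ 0.5863 -0.1392  0.1111] t 11.55
```

Torque 0.36 N·m means a wind-up of about 0.30 rad, so it is firmly home and not forced. Unwinding to the zero point and measuring.

Call:
move_arm(increments=[{"offset": [0, 0, 0], "yaw": -5, "jaw": 255}, {"offset": [0, 0, 0], "yaw": -10, "jaw": 255}, {"offset": [0, 0, 0], "yaw": -15, "jaw": 255}, {"offset": [0, 0, 0], "yaw": -17, "jaw": 255}, {"offset": [0, 0, 0], "yaw": -17, "jaw": 255}])

```text
clock: 11.97
position: [0.5863, -0.139, 0.1111]
ee_rot: [0.247, -0.661, 0.664, -0.248]
ft_force: [3.4, -1.7, -2.7]
grip_width: 0.176
```

```bash
python3 rd2.py
```

```text
zang -49.13 Tz 0.043 sd 0.019 tau7 0.035 sd 0.180 p [ 0.5863 -0.139   0.1111] t 12.4667
```

Call:
move_arm(increments=[{"offset": [0, 0, 0], "yaw": -4, "jaw": 255}, {"offset": [0, 0, 0], "yaw": -8, "jaw": 255}, {"offset": [0, 0, 0], "yaw": -12, "jaw": 255}, {"offset": [0, 0, 0], "yaw": -16, "jaw": 255}, {"offset": [0, 0, 0], "yaw": -19.5, "jaw": 255}, {"offset": [0, 0, 0], "yaw": -19.5, "jaw": 255}])

```text
clock: 12.97
position: [0.5861, -0.1389, 0.111]
ee_rot: [0.357, -0.609, 0.612, -0.356]
ft_force: [2.9, -0.1, -1.4]
grip_width: 0.178
```

```bash
python3 rd2.py
```

```text
zang -29.64 Tz -0.020 sd 0.020 tau7 0.116 sd 0.268 p [ 0.5862 -0.1389  0.1111] t 13.4667
```

Call:
move_arm(increments=[{"offset": [0, 0, 0], "yaw": -4, "jaw": 255}, {"offset": [0, 0, 0], "yaw": -8, "jaw": 255}, {"offset": [0, 0, 0], "yaw": -12, "jaw": 255}, {"offset": [0, 0, 0], "yaw": -16, "jaw": 255}, {"offset": [0, 0, 0], "yaw": -18, "jaw": 255}, {"offset": [0, 0, 0], "yaw": -18, "jaw": 255}])

```text
clock: 13.97
position: [0.586, -0.1387, 0.111]
ee_rot: [0.448, -0.546, 0.549, -0.447]
ft_force: [1.6, 1.4, -0.3]
grip_width: 0.179
```

```bash
python3 rd2.py
```

```text
zang -11.63 Tz -0.002 sd 0.020 tau7 0.077 sd 0.170 p [ 0.5861 -0.1387  0.1111] t 14.4667
```

Torque is near zero one and two detents out, matching home at about -47.5°. Two more clicks.

Call:
move_arm(increments=[{"offset": [0, 0, 0], "yaw": -4, "jaw": 255}, {"offset": [0, 0, 0], "yaw": -8, "jaw": 255}, {"offset": [0, 0, 0], "yaw": -12, "jaw": 255}, {"offset": [0, 0, 0], "yaw": -16, "jaw": 255}, {"offset": [0, 0, 0], "yaw": -18, "jaw": 255}, {"offset": [0, 0, 0], "yaw": -18, "jaw": 255}])

```text
clock: 14.97
position: [0.5859, -0.1386, 0.111]
ee_rot: [0.528, -0.47, 0.472, -0.527]
ft_force: [-1.5, 1.3, 1.2]
grip_width: 0.181
```

```bash
python3 rd2.py
```

```text
zang 6.36 Tz -0.023 sd 0.031 tau7 0.078 sd 0.170 p [ 0.5859 -0.1386  0.111 ] t 15.4667
```

Call:
move_arm(increments=[{"offset": [0, 0, 0], "yaw": -4, "jaw": 255}, {"offset": [0, 0, 0], "yaw": -8, "jaw": 255}, {"offset": [0, 0, 0], "yaw": -12, "jaw": 255}, {"offset": [0, 0, 0], "yaw": -16, "jaw": 255}, {"offset": [0, 0, 0], "yaw": -18, "jaw": 255}, {"offset": [0, 0, 0], "yaw": -18, "jaw": 255}])

```text
clock: 15.97
position: [0.5857, -0.1387, 0.111]
ee_rot: [0.596, -0.382, 0.383, -0.594]
ft_force: [-2.9, 1.8, 3.5]
grip_width: 0.179
```

```bash
python3 rd2.py
```

```text
zang 24.34 Tz -0.026 sd 0.032 tau7 0.077 sd 0.170 p [ 0.5858 -0.1387  0.111 ] t 16.4667
```

Four clicks back with torque near zero. Letting go and retreating straight up.

Call:
move_arm(increments=[{"offset": [0, 0, 0], "yaw": 0, "jaw": 150}, {"offset": [0, 0, 0], "yaw": 0, "jaw": 60}, {"offset": [0, 0, 0], "yaw": 0, "jaw": 0}, {"offset": [0, 0, 0], "yaw": 0, "jaw": 0}, {"offset": [0, 0, 0], "yaw": 0, "jaw": 0}, {"offset": [0, 0, 0], "yaw": 0, "jaw": 0}, {"offset": [0, -0.02, 0], "yaw": 0, "jaw": 0}, {"offset": [0, -0.04, 0], "yaw": 0, "jaw": 0}, {"offset": [0, -0.06, 0], "yaw": 0, "jaw": 0}, {"offset": [0, -0.06, 0], "yaw": 0, "jaw": 0}])

```text
clock: 17.3
position: [0.5876, -0.1384, 0.1752]
ee_rot: [0.595, -0.38, 0.386, -0.594]
ft_force: [-0.1, 0.4, 0.4]
grip_width: 1.0
```

```bash
python3 - <<'E'
from bar import *
c=cam('wrist'); print(bar(c)); save(c,'w4.png')
E
python3 rd2.py
```

```text
(np.int64(2431), array([ 0.58458147, -0.1362516 ]), np.float64(114.05335309604432), ((585.2340087890625, -137.73117065429688), (15.966649055480957, 49.7054328918457), 24.044475555419922))
zang 24.37 Tz -0.004 sd 0.020 tau7 0.005 sd 0.014 p [ 0.5856 -0.1384  0.1706] t 17.85
```

View pics/w4.png

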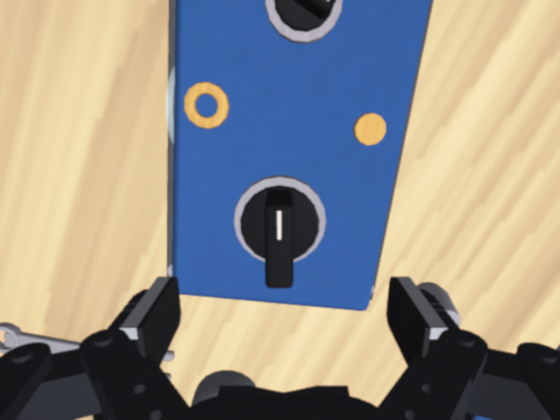

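The knob rests in line between the open fingers at (280,235), and the spacer, plug and selector look undisturbed. Its released angle is 72° from the stop's zero-wind-up angle. Handing in.

```bash
python3 -c "
from workcell import manip; print(manip.hand_in())"
```

```text
the job is handed in; nothing more can be done
None
```

The clutch knob is set four clicks back from its stop and released, and the job was handed in at about 18 s on the robot clock.

- **Stop:** I turned the knob clockwise until the torque rose steadily to about 0.36 N·m. That is a wind-up of about 0.30 rad, which is firmly home and below the 0.5 forcing limit.
- **Back-off:** From there I turned it back 18° at a time. The torque was near zero at each of the four detents. The final angle is 72° from the stop's zero-wind-up angle of about -47.5°, which is four clicks.
- **After letting go:** The camera put the bar at 24.0°, where it had been released at 24.3°, so it stayed in its detent. The open fingers are about 30 mm above the knob, with no force on them.
- **Other things:** In the last wrist picture the selector, spacer and plug look undisturbed. I did not measure the selector's angle, and I did not re-check the bench items outside that picture.
- **What disagreed:** The start-to-stop travel came to about 4.6 clicks rather than a whole number, so the knob did not seem to start exactly in a detent. I saw no sign of the grip slipping. One torque reading just past the stop rose less than expected, but a longer average was close to what the spring rate predicts.

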